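Unhook a crimp tooling plate from its keyhole screws and rack it

TASK

The press is being changed over. Take the tooling plate with the two side-by-side die blocks off the tool board: slide its bolt back out of the way, lift the plate until the round parts of its keyholes are over the screw heads, and pull it off towards you. Then set it down, without dropping it, upright and all the way down in the empty slot of the wooden rack; leave the other plate hanging and the plain plate standing in the rack.

Things in the scene. Friction and masses are not known exactly. Their poses are not given: they have to be found in the camera images.
- plate_twin: The plate to move: aluminium plate with TWO V-grooved die blocks side by side on its front. Body 90 wide, 84 tall, 8 mm thick; above it a neck 40 wide to 134 mm, shoulders either side. 0.2 to 0.45 kg. Origin: middle of the lower edge, mid-thickness; z up the plate, y along its width, -x out of its front. Die blocks stand 14 mm out of the front, 38 to 76 mm up, within 18 mm of the middle.
- plate_twin_grip (a point): Centre of the black grip on that plate's neck, 113 mm above its lower edge; axes as the plate's. The grip is 14 mm thick (x), 36 mm wide and 36 mm tall (95 to 131 mm up; neck top 134): grasp it from above, one finger in front, one behind.
- plate_twin_keyhole (a point): Middle between that plate's two keyholes, level with the centres of their round holes (52 mm above the lower edge). The keyholes are 31 mm to either side (y): a 20 mm round hole running up into a slot 9 mm wide that ends 76.5 mm above the lower edge. Lifted 21 mm (up to 3 mm more or less) from where it hangs, the 14 mm screw heads face the round holes.
- plate_round: The other hanging plate: same outline, grip and keyholes, but ONE round nest 36 mm across on its front. Stays hanging. Origin and axes as for plate_twin.
- board: Grey steel tool board, fixed: panel 280 wide, 10 thick, 114 mm high (4 mm below hanging plates' shoulders, so a finger fits behind a neck), end ears 134 mm high. Origin: bench level, middle of the panel's front face; -x out of the front, y to the left. Foot 8 mm high, x -28 to +65 mm. A hanging plate has its mid-plane at x = -7 mm, middle at y = +50 or -50 mm, lower edge 34 mm above the bench.
- hang_left (a point): Middle between the two screws of the left (+y) hanging place, on the panel's face, 107 mm above the bench; axes as the board's. Screws 31 mm to either side (y): shank diameter 7, 14 mm long, then a head 14 mm across, 5 thick, ending 19 mm in front of the panel. A plate hangs with its slot ends on the shanks; once lifted, 25 mm forward (-x) clears the heads.
- hang_right (a point): The same for the right (-y) hanging place. Which plate hangs left or right changes. Behind the board stand two presses; their clear guards reach forward to world x = 0.70 m, 0.19 to 0.27 m above the bench.
- bolt_left (a joint): Slide bolt of the left hanging place, m: 0 = shut, its 8 mm rod 3 mm above the plate's outer shoulder, so the plate cannot be lifted; grows as the bolt is drawn outwards (board +y) to the end stop at 0.022; from 0.016 on it is clear of the plate. Friction 1 to 2 N; stays where it is left.
- bolt_right (a joint): The same for the right hanging place; it is drawn outwards towards the board's -y.
- bolt_left_grip (a point): On the axis of the left bolt's upright round grip post, 13 mm across: its gripping part reaches from 15 mm below to 16 mm above this point. Moves with the bolt; axes as the board's. At joint 0: board x -7, y +144 mm, 160 mm above the bench. The ear (134 mm high) begins 4 mm inward of the axis, behind the bolt.
- bolt_right_grip (a point): The same for the right bolt, at board y -144 mm.
- rack: Low wooden rack, fixed: base 84 (x) x 124 (y) x 14 mm; two slots along y, at x -18 mm (front, empty) and +18 mm (rear, holds the plain plate). A slot lies between two pairs of 9 mm pins at y +30 and -30 mm, 11 mm clear between pins, which are straight for 23 mm and taper to a point 36 mm above the base. Origin: middle of the underside; x away from the robot.
- rack_slot (a point): Middle of the floor of the empty front slot, 14 mm above the bench; axes as the rack's. The racked plate's lower edge rests here, its width along y; it may lean a few degrees between the pins.
- blank: Plain steel plate 90 x 70 x 8 mm standing in the rack's rear slot, 36 mm behind the front one; stays there. Origin: middle of its lower edge.
There are look-alikes about, which are no part of the job. Leave any orange look-alike of the plate_twin alone. What is shaped like the blank but red is not meant.

How it is judged:
By the outcome, as a careful person would: the job done as asked, in the order asked, and still so for the second after the job is handed in, with the robot touching nothing.
It also fails if it takes over 48 s, if anything falls off the work surface, if the arm or the gripper's body presses on something with over 40 N, if the wrist force passes 120 N, or if a joint passes its speed limit or range.

ROBOT

A 7-joint arm with a two-finger parallel gripper is mounted at the origin on a cart in front of the work surface, level with it; the furniture and walls round the work are solid. World frame = base frame: x ahead of the robot, y to its left, z up, the work surface at z = 0. Lengths are in m, angles in degrees, forces in N, time in s.
With the tool pointing down it reaches from about 0.4 to 0.875 m from the base axis. Payload 6.5 kg.
Tool frame: the origin (TCP) lies midway between the tips of the shut fingers; the grasp point (between the pads) lies 19 mm behind it; z points along the fingers, y is the line along which they close (so a half turn about z gives the same grasp; the last joint's range is limited). The gripper opens to 85 mm and grips with 20 to 120 N. Pads are 22 mm wide; open, the fingers measure 114 mm over their backs; the gripper's body (76 mm by 85 mm) begins 54 mm behind the grasp point. The pads swing forward as they close: fully open they stand 13 mm farther back than shut.
Start: joints at [-77.705, 30.733, -0.252, 88.115, 0.149, 61.152, -4.079], TCP at [0.18, 0.625, 0.231] pointing down, gripper open.
Joint ranges: [-154.64, 154.64], [-21.42, 123.67], [-72.66, 72.17], [13.99, 137.28], [-74.86, 254.86], [10.95, 109.41], [-158.01, 158.01]. Speed limits (degrees/s): [136.94, 136.94, 180, 180, 180, 180, 180].

INTERFACE

Orientations are given as [roll, pitch, yaw] about the fixed x, y, z axes, in that order (R = Rz(yaw) Ry(pitch) Rx(roll)).
In Python, from plant import * gives the robot as it stands.
- The arm moves only by the shell command python3 -m jog 'ROWS'. ROWS is text: rows parted by semicolons, each of 7 numbers parted by spaces: the shift along the tool's x, y, z in units of 50 mm (1.0 is 50 mm), then the turn, a rotation vector about the tool's x, y, z in units of 8 degrees (1.0 is 8 degrees), then the opening, from 0 (shut) to 1 (fully open). A call has exactly 8 rows; each row shifts and turns the commanded pose from where the row before left it, along the tool's axes as they then stand; what a row does not reach is not made up. A row lasts 1/10 s, in which the tool goes at most 50 mm and 8.59 degrees, less where a joint would pass 70% of its speed; a pose out of reach is approached as far as the arm can. A call is refused whole if a number of a shift passes 1 or a number of a turn 1, either way. A call with a gripper value outside its range is refused whole. The fingers move at their own pace and stop on an object; the grip force is fixed at half the most. Time passes only in rows, so rows that do not move let the fingers close, or fill a call up. It gives the time, the measured TCP pose, the force, the opening and the grip force at its end, in the units of the state.
- get_obs(): the state, without advancing time (a new reading comes with each control period).
- get_image(name): name is "side" or "top"; returns the picture (384x512x3 uint8, red, green, blue); there is no depth.
- get_calibration(name): a dict with "mtx" (3x3 intrinsics, pixels), "dist" ([k1, k2, p1, p2, k3] as OpenCV has them; the pictures are not rectified), "extrinsics" (4x4, takes a point from world to camera coordinates). Camera axes: x right, y down, z forward; pixel columns grow to the right and rows downward; lengths in m; the calibration is good to about 2 mm. A picture is of the moment at which its call begins. get_calibration takes no time and is no camera call.
- job_done(): hands the job in; it is judged then, once.
Trained networks look in the newest picture that a camera, given by its name, has taken for a name from the list of things; names that differ only in an ending like _2 or _b are one class to them, and where a whole thing is asked for, a point or a joint stands for the part that bears it (a point fixed in the world has none). Each returns a list of dicts, best first, with "p" (0 to 1); they miss things now and then, are a little off and sometimes report something else, mostly with a low value. They report only what shows in the picture. A call takes as long as a camera call. They do not tell look-alikes from the thing itself.
- spot_in(camera, query): "extent" ([left, top, right, bottom] in pixels, round what is visible of it).
- outline_of(camera, query): "region" (384x512 bool, what is visible of it) and "extent" ([left, top, right, bottom] in pixels, round what is visible of it).
- pinpoint(camera, query): "point" ([column, row] in pixels: a listed point, or the origin of a listed thing).
The state is a dict: "time_s": time; "joint_positions": joint angles; "qd": joint speeds; "joint_efforts": joint torques, N m; "tool_pos": TCP position; "tool_rot": TCP orientation; "wrist_force": force on the tool from outside, world axes, zero at the start; "torque": the same for the moment, N m; "gripper_width": finger opening in m; "grip_force": force on a finger pad.
Only numpy, scipy, OpenCV 4.12 (cv2) and the standard library are available. Lean on these libraries where they do the work, as an engineer would, in place of code of your own. Each camera call takes 0.05 s, during which the arm holds its last target. There are 200 camera calls.

## Working session

There is one attempt and no reset: what is moved stays moved. The work goes in short steps, Python scripts to look and compute and a shell command to move; the robot and the scene stay as the last step left them, time stands still between calls to the robot, and variables do not carry over. Pictures are saved under pics/ and viewed, at most 10 in all, crops included, and the job is handed in when it is done.

```bash
mkdir -p pics; ls; cat > h.py <<'E'
from plant import *
import numpy as np, cv2
def ray(cam,uv):
    c=get_calibration(cam);K=np.array(c["mtx"]);d=np.array(c["dist"]);T=np.array(c["extrinsics"])
    n=cv2.undistortPoints(np.array([[uv]],float),K,d)[0,0]
    R=T[:3,:3];t=T[:3,3]
    return -R.T@t, R.T@np.array([n[0],n[1],1])
def atz(cam,uv,z):
    o,d=ray(cam,uv); return o+d*(z-o[2])/d[2]
def tri(uv1,uv2):
    A=[];b=[]
    for cam,uv in(("side",uv1),("top",uv2)):
        o,d=ray(cam,uv);d=d/np.linalg.norm(d);P=np.eye(3)-np.outer(d,d);A.append(P);b.append(P@o)
    A=np.vstack(A);b=np.hstack(b);x,*_=np.linalg.lstsq(A,b,rcond=None)
    return x,np.linalg.norm(A@x-b)
def proj(cam,X):
    c=get_calibration(cam);T=np.array(c["extrinsics"])
    r,_=cv2.Rodrigues(T[:3,:3])
    return cv2.projectPoints(np.array(X,float).reshape(-1,1,3),r,T[:3,3],np.array(c["mtx"]),np.array(c["dist"]))[0][:,0]
E
python3 - <<'E'
from h import *
for c in("side","top"):
    im=get_image(c);cv2.imwrite(f"pics/{c}0.png",im[:,:,::-1])
    o,d=ray(c,(256,192));print(c,o.round(3),d.round(3))
    for q in["plate_twin","plate_twin_grip","plate_twin_keyhole","plate_round","board","hang_left","hang_right","bolt_left_grip","bolt_right_grip","rack","rack_slot","blank"]:
        print(q,[(np.round(r["point"],1).tolist(),round(r["p"],2)) for r in pinpoint(c,q)[:4]])
o=get_obs();print(o["time_s"],o["tool_pos"],o["tool_rot"],o["gripper_width"])
E
```

```text
pics
side [-0.234 -1.357  0.739] [ 0.518  0.738 -0.433]
plate_twin [([204.5, 202.7], 0.75), ([251.1, 196.9], 0.67), ([238.3, 165.1], 0.59)]
plate_twin_grip [([205.5, 171.2], 0.64), ([230.8, 214.6], 0.25)]
plate_twin_keyhole [([251.2, 182.2], 0.71), ([201.9, 190.5], 0.68)]
plate_round [([239.9, 185.6], 0.54)]
board [([250.3, 200.4], 0.87)]
hang_left [([241.1, 163.6], 0.63)]
hang_right [([253.0, 178.7], 0.83)]
bolt_left_grip [([229.8, 217.6], 0.63), ([229.2, 145.3], 0.42)]
bolt_right_grip [([265.7, 173.2], 0.42)]
rack [([224.3, 219.1], 0.71)]
rack_slot [([216.3, 218.7], 0.79)]
blank [([297.8, 295.6], 0.74), ([227.6, 218.7], 0.44), ([252.5, 196.6], 0.29)]
top [ 0.463 -0.314  1.081] [ 0.037 -0.008 -0.999]
plate_twin [([167.8, 206.0], 0.84), ([208.5, 165.7], 0.55)]
plate_twin_grip [([160.9, 204.0], 0.91)]
plate_twin_keyhole [([161.4, 202.8], 0.66), ([207.8, 166.7], 0.59)]
plate_round [([175.8, 156.9], 0.82)]
board [([197.1, 160.6], 0.56)]
hang_left [([169.4, 154.5], 0.64)]
hang_right [([206.6, 160.1], 0.72)]
bolt_left_grip [([122.4, 143.2], 0.66)]
bolt_right_grip [([236.4, 168.4], 0.37)]
rack [([220.2, 211.2], 0.8), ([220.2, 217.7], 0.16)]
rack_slot [([218.3, 216.9], 0.7), ([122.4, 145.5], 0.59), ([209.2, 156.1], 0.52)]
blank [([358.2, 228.1], 0.61)]
1.3 [0.18015694 0.62450815 0.23124962] [-1.79995842e+02  2.81836319e-03  1.63910926e+02] 0.0854394757085983
```

```bash
python3 - <<'E'
import cv2
s=cv2.imread("pics/side0.png")[120:310,150:330];t=cv2.imread("pics/top0.png")[110:270,80:400]
cv2.imwrite("pics/s0c.png",cv2.resize(s,None,fx=3.1,fy=3.1,interpolation=2))
cv2.imwrite("pics/t0c.png",cv2.resize(t,None,fx=2.5,fy=2.5,interpolation=2))
E
```

```text
(no output)
```

View pics/s0c.png

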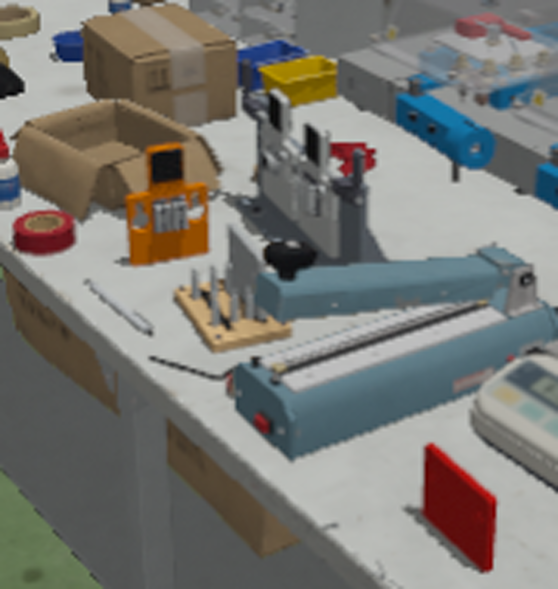

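View pics/t0c.png

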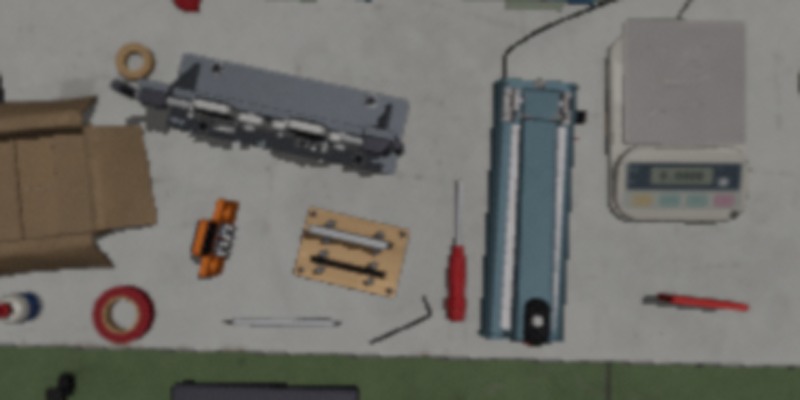

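The side crop shows the orange look-alike at full-image px (204,195), and two grey plates hanging on the board at about (240,170) and (252,185). The red look-alike of the blank is at (298,295) and the rack at (224,219). In the top view the board is at (185,155) and the rack at (220,212). The grey right-hand plate with twin blocks looks like the one meant, which the pose fit and a crop will check.

```bash
cat > fit.py <<'E'
from h import *
from scipy.optimize import least_squares
B={"board":[(0,0,0)],"hang_left":[(0,.05,.107)],"hang_right":[(0,-.05,.107)],"bolt_left_grip":[(-.007,.144,.16)],"bolt_right_grip":[(-.007,-.144,.16)],
"plate_twin":[(-.007,-.05,.034)],"plate_round":[(-.007,.05,.034)],"plate_twin_keyhole":[(-.007,-.05,.086)],"plate_twin_grip":[(-.007,-.05,.147)]}
R={"rack":[(0,0,0)],"rack_slot":[(-.018,0,.014)],"blank":[(.018,0,.014)]}
def pts(p,M):
    M=np.array(M,float);c,s=np.cos(p[2]),np.sin(p[2])
    return np.c_[p[0]+c*M[:,0]-s*M[:,1],p[1]+s*M[:,0]+c*M[:,1],M[:,2]]
def fit(model,obs,p0):
    def f(p):
        r=[]
        for cam,q,uv in obs: r+=list(proj(cam,pts(p,model[q]))[0]-uv)
        return np.array(r)
    s=least_squares(f,p0,loss="soft_l1",f_scale=1.5,x_scale=[.01,.01,.05]);return s.x,f(s.x).reshape(-1,2)
def gate(model,p0,tol=14,n=3):
    obs=[]
    for cam in("side","top"):
        for k in range(n):
            get_image(cam)
            for q in model:
                e=proj(cam,pts(p0,model[q]))[0]
                for r in pinpoint(cam,q):
                    if r["p"]>.25 and np.hypot(*(r["point"]-e))<tol: obs.append((cam,q,np.array(r["point"])));break
    return obs
E
python3 - <<'E'
from fit import *
print(atz("top",(186,155),.1),atz("top",(218.3,215),.014))
a=atz("top",(122.4,143.2),.16);b=atz("top",(236.4,168.4),.16)
d=a-b;yaw=np.arctan2(-d[0],d[1]);m=(a+b)/2;print(a,b,np.linalg.norm(d),np.degrees(yaw))
p0=[m[0],m[1],yaw];o=gate(B,p0,n=2);p,r=fit(B,o,p0);print("board",p,np.degrees(p[2]))
for x,y in zip(o,r):print(x[0],x[1],y.round(1))
m=atz("top",(220,212),0);p0=[m[0],m[1],yaw];o=gate(R,p0,n=2);pr,r=fit(R,o,p0);print("rack",pr,np.degrees(pr[2]))
for x,y in zip(o,r):print(x[0],x[1],y.round(1))
np.savez("pose.npz",b=p,r=pr);print(get_obs()["time_s"])
S=5
def box(im,cam,p,M,off,col):
    for seg in M:
        q=(proj(cam,pts(p,seg))-off+.5)*S-.5
        cv2.polylines(im,[np.round(q).astype(int)],False,col,1)
def rect(x,y0,y1,z0,z1):return[(x,y0,z0),(x,y1,z0),(x,y1,z1),(x,y0,z1),(x,y0,z0)]
segB=[rect(0,-.14,.14,0,.114),rect(-.011,-.095,-.005,.034,.118),rect(-.011,-.07,-.03,.118,.168),rect(-.011,.03,.07,.118,.168),[(-.007,.144,.145),(-.007,.144,.176)],[(-.007,-.144,.145),(-.007,-.144,.176)],[(-.028,-.14,.008),(-.028,.14,.008),(.065,.14,.008),(.065,-.14,.008),(-.028,-.14,.008)]]
segR=[[(-.042,-.062,.014),(.042,-.062,.014),(.042,.062,.014),(-.042,.062,.014),(-.042,-.062,.014)],rect(.018,-.045,.045,.014,.084)]+[[(x+e,y,.014),(x+e,y,.05)] for x in(-.018,.018) for e in(-.01,.01) for y in(-.03,.03)]
for cam,x0,y0,w,h in(("side",195,140,90,100),("top",110,125,150,118)):
    im=get_image(cam)[y0:y0+h,x0:x0+w,::-1]
    im=cv2.resize(im,None,fx=S,fy=S,interpolation=2)
    im2=im.copy()
    box(im2,cam,p,segB,(x0,y0),(0,255,0));box(im2,cam,pr,segR,(x0,y0),(255,0,255))
    if cam=="side": im2=np.vstack([im2]) 
    cv2.imwrite(f"pics/{cam}1.png",im2)
    if cam=="side":cv2.imwrite("pics/side1raw.png",cv2.resize(im[0:400],None,fx=1.5,fy=1.5,interpolation=2))
E
```

```text
[ 0.59444772 -0.12736526  0.1       ] [ 0.43018544 -0.21352404  0.014     ]
[0.61196089 0.02646238 0.16      ] [ 0.5557659  -0.26973996  0.16      ] 0.3014858258558772 -10.742385507525338
board [ 0.58974663 -0.133308   -0.17239529] -9.877522638142093
side board [-1.5 -1.8]
side hang_left [0.6 1.1]
side hang_right [ 5.3 -1.4]
side bolt_left_grip [ 3.5 -1.5]
side bolt_right_grip [-3.   0.1]
side plate_twin [1.  1.1]
side plate_round [ 0.9 -3.9]
side plate_twin_keyhole [3.4 1.6]
side plate_twin_grip [-0.3 -0.8]
side board [ 0.4 -2. ]
side hang_left [-1.3  0.9]
side hang_right [ 1.7 -4.6]
side bolt_left_grip [ 1.9 -1.9]
side bolt_right_grip [-0.  -0.9]
side plate_twin [-0.4 -2.5]
side plate_round [ 0.4 -1.7]
side plate_twin_keyhole [-0.4 -0.3]
side plate_twin_grip [-2.5 -3.3]
top board [-1.8 -0.2]
top hang_left [ 0.7 -0.8]
top hang_right [1.  1.9]
top bolt_left_grip [ 3.8 -0.1]
top bolt_right_grip [ 0.9 -0.2]
top plate_twin [-1.   3.3]
top plate_round [-1.9  3.7]
top plate_twin_keyhole [-2.6 -3. ]
top plate_twin_grip [-3.3  2.1]
top board [-2.4 -0.6]
top hang_left [2.5 2.6]
top hang_right [0.8 0.5]
top bolt_left_grip [2.6 2.1]
top bolt_right_grip [ 2.8 -1.8]
top plate_twin [2.9 0.3]
top plate_round [-0.8  4.2]
top plate_twin_keyhole [ 0.3 -5. ]
top plate_twin_grip [-3.8  0.3]
rack [ 0.44286011 -0.21509024 -0.14726693] -8.437773605113277
side rack [0.2 0.1]
side rack_slot [2.1 1.2]
side blank [-1.9 -1.1]
side rack [-2.   0.5]
side rack_slot [2.2 1.7]
side blank [-0.2  0.5]
top rack [ 1.3 -0.4]
top rack_slot [-2.5 -0.3]
top blank [-1.4  2.4]
top rack [ 2.8 -3.5]
top rack_slot [-1.8 -1.7]
top blank [0.4 3.2]
4.1
```

View overlays.

View pics/side1raw.png

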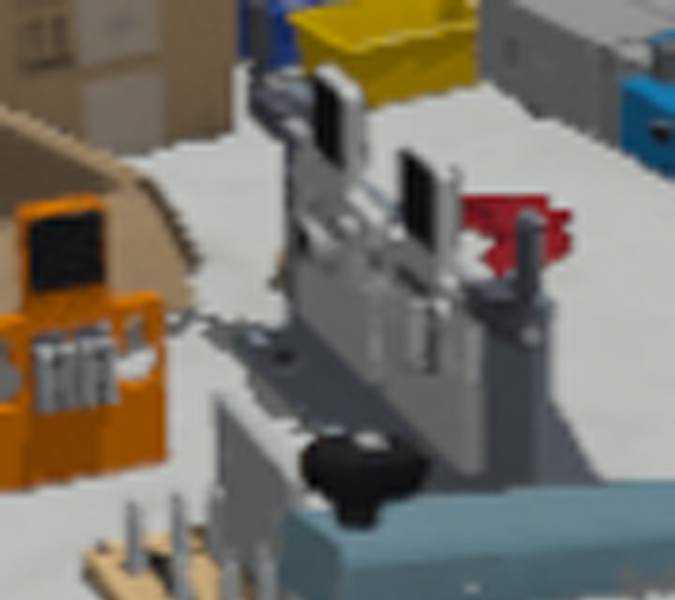

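View pics/top1.png

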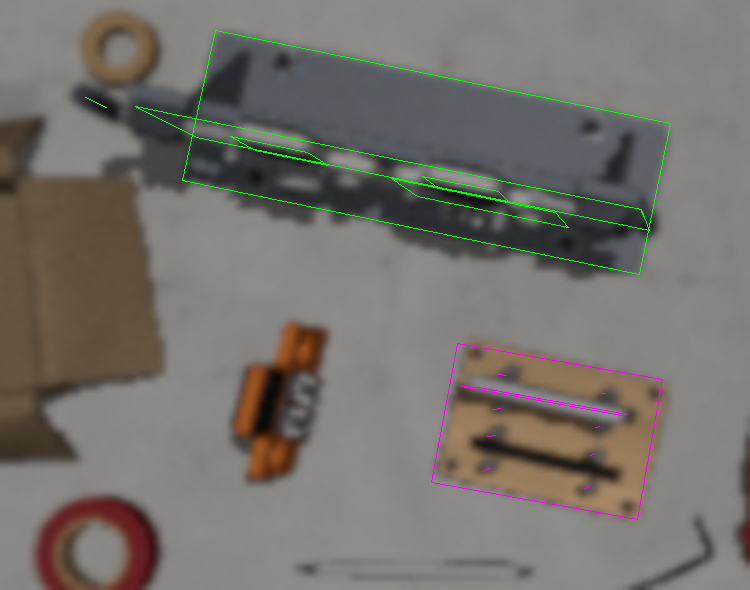

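Die blocks: the right hanging plate (side px about 252,185; top px about 206,168) shows two blocks, and the left one (240,170) shows a single nest. The orange plate at (204,195) has two blocks too but is the look-alike. So the target is the grey right-hand plate. The board and rack fits hold to about 1 px in the overlay. I'll make the first move to a spot out of the cameras' way, then refine the poses.

```bash
python3 -m jog '-0.78 -0.6 -0.12 0 0 -0.1 1;-0.78 -0.6 -0.12 0 0 -0.1 1;-0.78 -0.6 -0.12 0 0 -0.1 1;-0.78 -0.6 -0.12 0 0 -0.1 1;-0.78 -0.6 -0.12 0 0 -0.1 1;-0.78 -0.6 -0.12 0 0 -0.1 1;-0.78 -0.6 -0.12 0 0 -0.1 1;-0.78 -0.6 -0.12 0 0 -0.1 1'
cat > ref.py <<'E'
from fit import *
z=np.load("pose.npz")
im=get_image("top");s=im.astype(int)
# rack: wood colour
m=((s[:,:,0]-s[:,:,2]>45)&(s[:,:,0]>120)).astype(np.uint8)
m[:190]=0;m[235:]=0;m[:,:193]=0;m[:,248:]=0
n,l,st,_=cv2.connectedComponentsWithStats(m);l=(l==1+np.argmax(st[1:,4])).astype(np.uint8)
hull=cv2.convexHull(np.argwhere(l)[:,::-1].astype(np.int32))
S=8
def fillp(q): 
    a=np.zeros((50*S,60*S),np.uint8);cv2.fillPoly(a,[np.round((q-[192,188])*S).astype(np.int32)],1);return a
H=np.kron(cv2.fillPoly(np.zeros((384,512),np.uint8),[hull],1)[188:238,192:252],np.ones((S,S),np.uint8))
H=np.roll(H,0)
C=[(x,y,h) for h in(0,.014) for x in(-.042,.042) for y in(-.062,.062)]
def cost(p):
    q=proj("top",pts(p,C));q=cv2.convexHull((q+.5).astype(np.float32))[:,0]
    return 1-(fillp(q)&H).sum()/(fillp(q)|H).sum()
from scipy.optimize import minimize
r=minimize(cost,z["r"],method="Nelder-Mead",options=dict(initial_simplex=[z["r"],z["r"]+[.004,0,0],z["r"]+[0,.004,0],z["r"]+[0,0,-.05]]))
print("rack",r.x,np.degrees(r.x[2]),r.fun)
# board: gradient along foot + panel edges
def grad(cam):
    g=cv2.GaussianBlur(cv2.cvtColor(get_image(cam),cv2.COLOR_RGB2GRAY).astype(np.float32),(0,0),.8)
    return cv2.magnitude(cv2.Sobel(g,5,1,0),cv2.Sobel(g,5,0,1))
G={c:grad(c) for c in("top","side")}
def L(a,b):return np.linspace(a,b,60)
E=[("top",L((.065,-.14,.008),(.065,.14,.008)),1),("top",L((.065,.14,.008),(.012,.14,.008)),1),("top",L((.065,-.14,.008),(.012,-.14,.008)),1),
("side",L((-.011,-.095,.034),(-.011,-.095,.118)),1),("side",L((-.011,-.07,.118),(-.011,-.07,.168)),.6),("side",L((-.011,-.07,.168),(-.011,-.03,.168)),.6),("side",L((-.011,.07,.168),(-.011,.03,.168)),.6),
("side",L((-.011,.07,.120),(-.011,.07,.168)),.6)]
def cb(p):
    t=0
    for c,M,w in E:
        q=proj(c,pts(p,M)).astype(np.float32)
        t-=w*np.sqrt(cv2.remap(G[c],q[:,:1].copy(),q[:,1:].copy(),1)).mean()
    return t+((p-z["b"])/[.008,.008,.05]@((p-z["b"])/[.008,.008,.05]))*.3
best=min((minimize(cb,z["b"]+[a,b,c],method="Nelder-Mead",options=dict(initial_simplex=z["b"]+[a,b,c]+np.array([[0,0,0],[.003,0,0],[0,.003,0],[0,0,.02]]))) for a in(-.004,0,.004) for b in(-.004,0,.004) for c in(-.02,.02)),key=lambda r:r.fun)
print("board",best.x,np.degrees(best.x[2]),cb(z["b"]),best.fun)
np.savez("pose2.npz",b=best.x,r=r.x)
p,pr=best.x,r.x
S=5
def rect(x,y0,y1,z0,z1):return[(x,y0,z0),(x,y1,z0),(x,y1,z1),(x,y0,z1),(x,y0,z0)]
seg=[(p,t) for t in[rect(-.011,-.095,-.005,.034,.118),rect(-.014,-.068,-.032,.129,.165),rect(-.014,.032,.068,.129,.165),[(-.007,.144,.145),(-.007,.144,.176)],[(-.007,-.144,.145),(-.007,-.144,.176)],[(-.028,-.14,.008),(-.028,.14,.008),(.065,.14,.008),(.065,-.14,.008),(-.028,-.14,.008)]]]
seg+=[(pr,t) for t in[[(-.042,-.062,.014),(.042,-.062,.014),(.042,.062,.014),(-.042,.062,.014),(-.042,-.062,.014)],[(-.018,-.045,.014),(-.018,.045,.014)]]]
out=[]
for cam,x0,y0,w,h in(("side",195,140,78,110),("top",175,135,80,110)):
    I=cv2.resize(get_image(cam)[y0:y0+h,x0:x0+w,::-1],None,fx=S,fy=S,interpolation=2)
    for P,t in seg:
        q=(proj(cam,pts(P,t))-(x0,y0)+.5)*S-.5
        cv2.polylines(I,[np.round(q).astype(int)],False,(0,255,0),1)
    out.append(I)
cv2.imwrite("pics/ref.png",np.hstack(out))
o=get_obs();print(o["time_s"],o["tool_pos"],o["tool_rot"])
E
python3 ref.py
```

```text
time_s: 5.0
tool_pos: [0.4296, 0.3177, 0.2799]
tool_rot: [180.0, 0.0, 170.4]
wrist_force: [0.9, 0.8, 0.2]
gripper_width: 0.0853
grip_force: 0.0
rack [ 0.44411358 -0.21821067 -0.20638802] -11.82516251081801 0.08005177282711018Traceback (most recent call last):
  File "ref.py", line 36, in <module>
    best=min((minimize(cb,z["b"]+[a,b,c],method="Nelder-Mead",options=dict(initial_simplex=z["b"]+[a,b,c]+np.array([[0,0,0],[.003,0,0],[0,.003,0],[0,0,.02]]))) for a in(-.004,0,.004) for b in(-.004,0,.004) for c in(-.02,.02)),key=lambda r:r.fun)
  File "ref.py", line 36, in <genexpr>
    best=min((minimize(cb,z["b"]+[a,b,c],method="Nelder-Mead",options=dict(initial_simplex=z["b"]+[a,b,c]+np.array([[0,0,0],[.003,0,0],[0,.003,0],[0,0,.02]]))) for a in(-.004,0,.004) for b in(-.004,0,.004) for c in(-.02,.02)),key=lambda r:r.fun)
              ~~~~~~~~^^^^^^^^^^^^^^^^^^^^^^^^^^^^^^^^^^^^^^^^^^^^^^^^^^^^^^^^^^^^^^^^^^^^^^^^^^^^^^^^^^^^^^^^^^^^^^^^^^^^^^^^^^^^^^^^^^^^^^^^^^^^^^^^^^^^^^^^^
    res = _minimize_neldermead(fun, x0, args, callback, bounds=bounds,
                               **options)
    fxr = func(xr)
    fx = function(np.copy(x), *(wrapper_args + args))
  File "ref.py", line 33, in cb
    q=proj(c,pts(p,M)).astype(np.float32)
      ~~~~^^^^^^^^^^^^
  File "h.py", line 17, in proj
    c=get_calibration(cam);T=np.array(c["extrinsics"])
ValueError: time passes only in moves, steps and waits
```

```bash
sed -i 's/^import numpy.*/&\nimport functools\nget_calibration=functools.cache(get_calibration)/' h.py; python3 ref.py
```

```text
rack [ 0.44411358 -0.21821067 -0.20638802] -11.82516251081801 0.08246169133413528
board [ 0.58793389 -0.13358057 -0.18371385] -10.526028189685363 -69.61184692382812 -72.69784104808778
5.4 [0.4273214  0.32076267 0.27909189] [ 1.79994941e+02 -3.68770625e-02  1.70472548e+02]
```

View pics/ref.png

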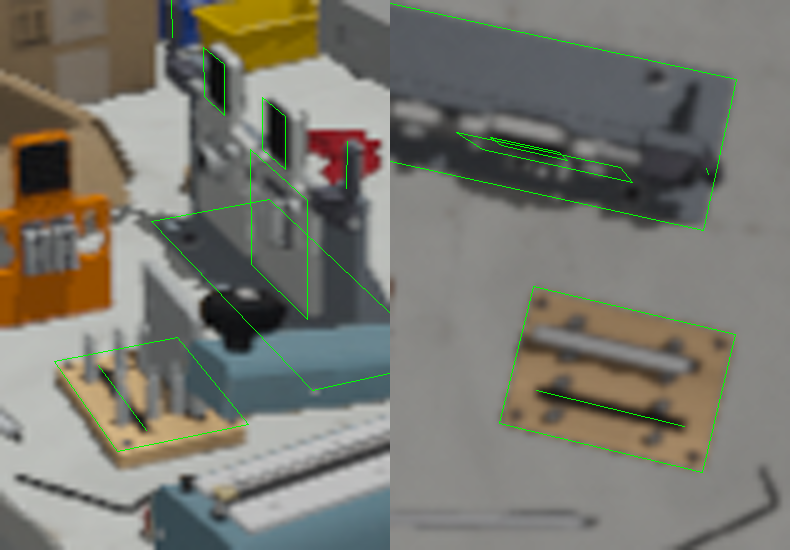

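Top overlay: the board foot, plate and rack edges and the slot line fit to within about 1 px, and the post sits at crop (710,168). In the side view the grip outlines match at crop (275,135), and the twin blocks show at (283,215) on the right plate. Next I'll go above the right bolt post.

```bash
python3 -m jog '-0.345 -0.87 0 0 0 0.12 1;-0.345 -0.87 0 0 0 0 1;-0.345 -0.87 0 0 0 0 1;-0.345 -0.87 0 0 0 0 1;-0.345 -0.87 0 0 0 0 1;-0.345 -0.87 0 0 0 0 1;-0.345 -0.87 0 0 0 0 1;-0.345 -0.87 0 0 0 0 1' >/dev/null; python3 -m jog '-0.345 -0.87 0 0 0 0 1;-0.345 -0.87 0 0 0 0 1;-0.345 -0.87 0 0 0 0 1;-0.345 -0.87 0 0 0 0 1;-0.345 -0.87 0 0 0 0 1;0 0 0.7 0 0 0 1;0 0 0.7 0 0 0 1;0 0 0 0 0 0 1'
cat > go.py <<'E'
import sys
from fit import *
# go.py b|r bx by z yaw : delta in tool units to reach TCP at point of the frame
z=np.load("pose2.npz");f=z[sys.argv[1]];bx,by,zz,yaw=map(float,sys.argv[2:6])
t=pts(f,[(bx,by,zz)])[0];o=get_obs()
from scipy.spatial.transform import Rotation as Ro
R=Ro.from_euler("xyz",o["tool_rot"],degrees=True)
d=R.inv().apply(t-o["tool_pos"])
ty=np.degrees(f[2])+yaw
w=(R.inv()*Ro.from_euler("xyz",[180,0,ty],degrees=True)).as_rotvec(degrees=True)
c,s=np.cos(f[2]),np.sin(f[2]);e=o["tool_pos"]-[f[0],f[1],0]
print("shift",(d/.05).round(2),"turn",(w/8).round(2),"now local",(c*e[0]+s*e[1]).round(4),(-s*e[0]+c*e[1]).round(4),o["tool_pos"][2].round(4),"F",np.round(o["wrist_force"],1),"w",round(o["gripper_width"],4),"g",round(o["grip_force"],1),"t",o["time_s"])
E
python3 go.py b -.007 -.144 .143 180
```

```text
time_s: 7.0
tool_pos: [0.5428, -0.2747, 0.2045]
tool_rot: [179.9, -0.5, 169.5]
wrist_force: [0.5, 0.8, -0.0]
gripper_width: 0.0853
grip_force: 0.0
shift [-0.24  0.06  1.23] turn [ 0.02 -0.07 -0.  ] now local -0.0186 -0.147 0.2045 F [ 0.5  0.8 -0. ] w 0.0853 g 0.0 t 7.0
```

```bash
python3 -m jog '-0.2 0.04 0.2 0 0 0 1;0 0 0 0 0 0 1;0 0 0 0 0 0 1;0 0 0 0 0 0 1;0 0 0 0 0 0 1;0 0 0 0 0 0 1;0 0 0 0 0 0 1;0 0 0 0 0 0 1' >/dev/null;python3 go.py b -.007 -.144 .143 180
python3 - <<'E'
from h import *
o=[]
for cam,x0,y0,w,h in(("side",230,120,75,90),("top",190,115,75,90)):
    o.append(cv2.resize(get_image(cam)[y0:y0+h,x0:x0+w,::-1],None,fx=5,fy=5,interpolation=2))
cv2.imwrite("pics/b1.png",np.hstack(o))
E
```

```text
shift [0.03 0.07 1.13] turn [ 0.    0.   -0.02] now local -0.0057 -0.1475 0.1995 F [ 0.5 -0.5  0.5] w 0.0854 g 0.0 t 7.8
```

View pics/b1.png

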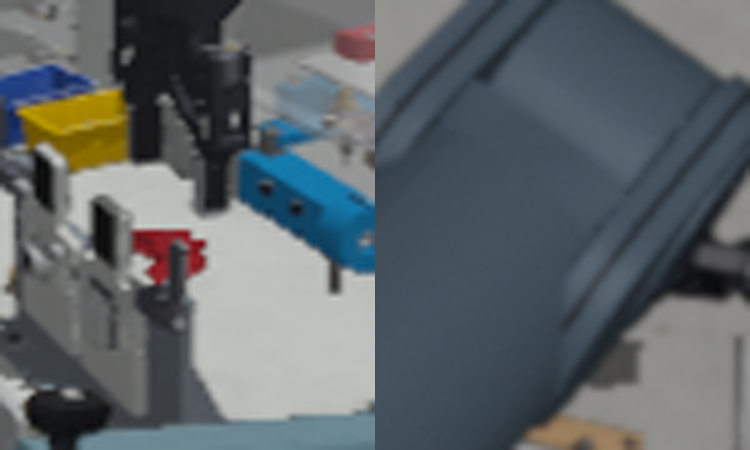

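The side view shows the fingers at crop (178,140) and (212,190), straddling above the post at (180,270). The arm blocks the top camera. I'll check the side camera's bias at the post numerically.

```bash
python3 - <<'E'
from fit import *
p=np.load("pose2.npz")["b"];o=get_obs()
c=lambda M:((proj("side",M)-[230,120]+.5)*5-.5).round(0).tolist()
print("post",c(pts(p,[(-.007,-.144,.145),(-.007,-.144,.176)])),"dx10mm",c(pts(p,[(.003,-.144,.176)])),"dy10",c(pts(p,[(-.007,-.134,.176)])))
from scipy.spatial.transform import Rotation as Ro
R=Ro.from_euler("xyz",o["tool_rot"],degrees=True).as_matrix()
f=[np.array(o["tool_pos"])+R@[0,s*.05,-.013] for s in(-1,1)]
print("finger tips",c(f),"mid",c([o["tool_pos"]+R@[0,0,-.013]]))
E
```

```text
post [[171.0, 288.0], [172.0, 241.0]] dx10mm [[187.0, 239.0]] dy10 [[165.0, 235.0]]
finger tips [[214.0, 216.0], [142.0, 159.0]] mid [[177.0, 187.0]]
```

```bash
python3 -m jog '0 0.07 0.4 0 0 0 1;0 0 0.4 0 0 0 1;0 0 0.3 0 0 0 1;0 0 0 0 0 0 1;0 0 0 0 0 0 0.5;0 0 0 0 0 0 0;0 0 0 0 0 0 0;0 0 0 0 0 0 0' ;python3 go.py b -.007 -.163 .143 180
```

```text
time_s: 8.7
tool_pos: [0.5564, -0.2743, 0.145]
tool_rot: [-180.0, 0.1, 169.4]
wrist_force: [-0.5, -0.4, 0.0]
gripper_width: 0.0282
grip_force: 0.0
shift [ 0.03 -0.38  0.04] turn [-0.    0.01 -0.02] now local -0.0053 -0.1441 0.145 F [-0.5 -0.4  0. ] w 0.0282 g 0.0 t 8.7
```

```bash
python3 -m jog '0 0 0 0 0 0 0;0 0 0 0 0 0 0;0 0 0 0 0 0 0;0 0 0 0 0 0 0;0 0 0 0 0 0 0;0 0 0 0 0 0 0;0 0 0 0 0 0 0;0 0 0 0 0 0 0' ;python3 go.py b -.007 -.163 .143 180
```

```text
time_s: 9.5
tool_pos: [0.5563, -0.2742, 0.1449]
tool_rot: [-180.0, 0.0, 169.4]
wrist_force: [-1.4, 1.1, 5.2]
gripper_width: 0.0113
grip_force: 58.4
shift [ 0.03 -0.38  0.04] turn [-0.    0.01 -0.01] now local -0.0054 -0.144 0.1449 F [-1.4  1.1  5.2] w 0.0113 g 58.4 t 9.5
```

```bash
python3 -m jog '0 -0.08 0 0 0 0 0;0 -0.08 0 0 0 0 0;0 -0.08 0 0 0 0 0;0 -0.08 0 0 0 0 0;0 -0.07 0 0 0 0 0;0 0 0 0 0 0 0;0 0 0 0 0 0 0;0 0 0 0 0 0 0' ;python3 go.py b -.007 -.163 .143 180
```

```text
time_s: 10.3
tool_pos: [0.5527, -0.294, 0.1449]
tool_rot: [-179.9, 0.1, 169.3]
wrist_force: [-1.6, -0.6, 4.9]
gripper_width: 0.0111
grip_force: 58.5
shift [0.03 0.02 0.04] turn [-0.01  0.01 -0.02] now local -0.0054 -0.1641 0.1449 F [-1.6 -0.6  4.9] w 0.0111 g 58.5 t 10.3
```

```bash
python3 -m jog '0 -0.03 0 0 0 0 0;0 -0.03 0 0 0 0 0;0 0 0 0 0 0 0;0 0 0 0 0 0 0;0 0 0 0 0 0 0.4;0 0 0 0 0 0 0.7;0 0 0 0 0 0 0.7;0 0 0 0 0 0 0.7' ;python3 go.py b -.007 -.05 .25 90
```

```text
time_s: 11.1
tool_pos: [0.5516, -0.2964, 0.1441]
tool_rot: [-180.0, -0.0, 169.3]
wrist_force: [0.6, 0.1, -0.9]
gripper_width: 0.0596
grip_force: 0.0
shift [ 0.03  2.33 -2.12] turn [-0.   -0.   11.23] now local -0.006 -0.1667 0.1441 F [ 0.6  0.1 -0.9] w 0.0596 g 0.0 t 11.1
```

```bash
python3 -m jog '0 0 -0.7 0 0 0 1;0 0 -0.9 0 0 0 1;0 0 -0.5 0 0 0 1;0 0 0 0 0 1 1;0 0 0 0 0 1 1;0 0 0 0 0 1 1;0 0 0 0 0 1 1;0 0 0 0 0 1 1' >/dev/null;python3 -m jog '0 0 0 0 0 1 1;0 0 0 0 0 1 1;0 0 0 0 0 1 1;0 0 0 0 0 1 1;0 0 0 0 0 1 1;0 0 0 0 0 1 1;0 0 0 0 0 0.23 1;0 0 0 0 0 0 1'; python3 go.py b -.007 -.05 .25 90
```

```text
time_s: 12.7
tool_pos: [0.5518, -0.2961, 0.2491]
tool_rot: [-180.0, 0.0, 79.6]
wrist_force: [-0.6, 0.0, -0.3]
gripper_width: 0.0852
grip_force: 0.0
shift [ 2.33 -0.02 -0.02] turn [-0.    0.    0.02] now local -0.0058 -0.1664 0.2491 F [-0.6  0.  -0.3] w 0.0852 g 0.0 t 12.7
```

```bash
python3 -m jog '0.6 -0.02 0 0 0 0 1;0.6 0 0 0 0 0 1;0.6 0 0 0 0 0 1;0.53 0 0 0 0 0 1;0 0 0.4 0 0 0 1;0 0 0.4 0 0 0 1;0 0 0 0 0 0 1;0 0 0 0 0 0 1' ; python3 go.py b -.007 -.05 .128 90
python3 - <<'E'
from fit import *
from scipy.spatial.transform import Rotation as Ro
p=np.load("pose2.npz")["b"];o=get_obs();S=6
R=Ro.from_euler("xyz",o["tool_rot"],degrees=True).as_matrix()
I=cv2.resize(get_image("side")[110:210,210:310,::-1],None,fx=S,fy=S,interpolation=2)
def ln(M,c):cv2.polylines(I,[np.round((proj("side",M)-[210,110]+.5)*S-.5).astype(int)],True,c,1)
ln(pts(p,[(-.014,-.068,.129),(-.014,-.032,.129),(-.014,-.032,.165),(-.014,-.068,.165)]),(0,255,0))
for s in(-1,1): ln([o["tool_pos"]+R@[x,s*.0425,z] for x,z in((-.011,-.013),(.011,-.013),(.011,-.04),(-.011,-.04))],(0,0,255))
cv2.imwrite("pics/g1.png",I)
E
```

```text
time_s: 13.5
tool_pos: [0.572, -0.1818, 0.2097]
tool_rot: [-180.0, 0.0, 79.6]
wrist_force: [-0.4, 0.4, 0.0]
gripper_width: 0.0855
grip_force: 0.0
shift [ 0.01 -0.    1.63] turn [-0.    0.    0.01] now local -0.0068 -0.0503 0.2097 F [-0.4  0.4  0. ] w 0.0855 g 0.0 t 13.5
```

View pics/g1.png

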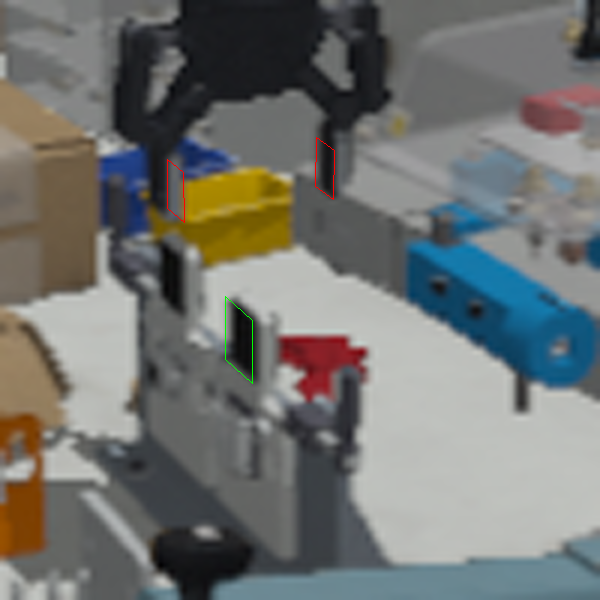

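The picture shows the bolt post drawn out, at crop (345,400). The pads at (175,190) and (325,170) match the prediction, and the black grip at (241,340) lies within about 0.5 px of the model. I'll descend and grasp.

```bash
python3 -m jog '0 0 0.5 0 0 0 1;0 0 0.5 0 0 0 1;0 0 0.4 0 0 0 1;0 0 0.23 0 0 0 1;0 0 0 0 0 0 1;0 0 0 0 0 0 0.5;0 0 0 0 0 0 0.4;0 0 0 0 0 0 0.35' ; python3 -m jog '0 0 0 0 0 0 0.3;0 0 0 0 0 0 0.26;0 0 0 0 0 0 0.22;0 0 0 0 0 0 0.18;0 0 0 0 0 0 0.12;0 0 0 0 0 0 0.06;0 0 0 0 0 0 0;0 0 0 0 0 0 0' ;python3 go.py b -.007 -.05 .128 90
```

```text
time_s: 14.35
tool_pos: [0.5728, -0.1817, 0.1289]
tool_rot: [179.9, -0.0, 79.5]
wrist_force: [-0.1, -0.7, -0.4]
gripper_width: 0.0441
grip_force: 0.0
time_s: 15.15
tool_pos: [0.5719, -0.1815, 0.128]
tool_rot: [-180.0, -0.0, 79.5]
wrist_force: [-3.1, 1.0, 5.0]
gripper_width: 0.0131
grip_force: 59.2
shift [0. 0. 0.] turn [-0. -0.  0.] now local -0.007 -0.05 0.128 F [-3.1  1.   5. ] w 0.0131 g 59.2 t 15.15
```

```bash
python3 -m jog '0 0 -0.07 0 0 0 0;0 0 -0.07 0 0 0 0;0 0 -0.07 0 0 0 0;0 0 -0.07 0 0 0 0;0 0 -0.07 0 0 0 0;0 0 -0.07 0 0 0 0;0 0 0 0 0 0 0;0 0 0 0 0 0 0' ; python3 go.py b -.04 -.05 .149 90
```

```text
time_s: 15.95
tool_pos: [0.5721, -0.1814, 0.1488]
tool_rot: [180.0, -0.0, 79.5]
wrist_force: [-0.3, -0.2, -4.6]
gripper_width: 0.0133
grip_force: 58.7
shift [-0.   -0.66 -0.  ] turn [ 0.   -0.    0.01] now local -0.0068 -0.0499 0.1488 F [-0.3 -0.2 -4.6] w 0.0133 g 58.7 t 15.95
```

```bash
python3 -m jog '0 -0.04 0 0 0 0 0;0 -0.04 0 0 0 0 0;0 -0.04 0 0 0 0 0;0 -0.04 0 0 0 0 0;0 0 0 0 0 0 0;0 0 0 0 0 0 0;0 0 0 0 0 0 0;0 0 0 0 0 0 0' ; python3 go.py b -.04 -.05 .149 90
```

```text
time_s: 16.75
tool_pos: [0.5643, -0.18, 0.1488]
tool_rot: [180.0, 0.0, 79.5]
wrist_force: [-0.2, -0.2, -5.1]
gripper_width: 0.0133
grip_force: 58.7
shift [-0.   -0.51 -0.  ] turn [0.   0.   0.01] now local -0.0147 -0.05 0.1488 F [-0.2 -0.2 -5.1] w 0.0133 g 58.7 t 16.75
```

```bash
python3 -m jog '0 -0.1 0 0 0 0 0;0 -0.1 0 0 0 0 0;0 -0.1 0 0 0 0 0;0 -0.1 0 0 0 0 0;0 -0.15 0 0 0 0 0;0 -0.15 0 0 0 0 0;0 -0.1 0 0 0 0 0;0 0 0 0 0 0 0' ; python3 go.py r -.018 0 .215 90
```

```text
time_s: 17.55
tool_pos: [0.5239, -0.1726, 0.1488]
tool_rot: [-180.0, -0.0, 79.5]
wrist_force: [0.4, 0.4, -4.1]
gripper_width: 0.0133
grip_force: 58.6
shift [-1.18 -1.76 -1.32] turn [-0.   -0.    0.16] now local 0.0688 0.061 0.1488 F [ 0.4  0.4 -4.1] w 0.0133 g 58.6 t 17.55
```

```bash
python3 -m jog '0 0 -0.5 0 0 0 0;0 0 -0.5 0 0 0 0;0 0 -0.32 0 0 0.16 0;-0.3 -0.45 0 0 0 0 0;-0.3 -0.45 0 0 0 0 0;-0.3 -0.45 0 0 0 0 0;-0.25 -0.4 0 0 0 0 0;0 0 0 0 0 0 0' >/dev/null; python3 -m jog '0 0 0 0 0 0 0;0 0 0 0 0 0 0;0 0 0 0 0 0 0;0 0 0 0 0 0 0;0 0 0 0 0 0 0;0 0 0 0 0 0 0;0 0 0 0 0 0 0;0 0 0 0 0 0 0';python3 go.py r -.018 0 .16 90
python3 - <<'E'
from fit import *
from scipy.spatial.transform import Rotation as Ro
r=np.load("pose2.npz")["r"];o=get_obs();S=5
R=Ro.from_euler("xyz",o["tool_rot"],degrees=True).as_matrix()
out=[]
for cam,x0,y0,w,h in(("side",190,140,80,110),("top",180,170,80,110)):
    I=cv2.resize(get_image(cam)[y0:y0+h,x0:x0+w,::-1],None,fx=S,fy=S,interpolation=2)
    def ln(M,c,cl=True):cv2.polylines(I,[np.round((proj(cam,M)-[x0,y0]+.5)*S-.5).astype(int)],cl,c,1)
    ln(pts(r,[(-.042,-.062,.014),(.042,-.062,.014),(.042,.062,.014),(-.042,.062,.014)]),(0,255,0))
    ln(pts(r,[(-.018,-.045,.014),(-.018,.045,.014)]),(0,255,0))
    for a in(-.004,.004): ln([o["tool_pos"]+R@[x,a,.094] for x in(-.045,.045)],(0,0,255))
    ln([o["tool_pos"]+R@[x,-.004,z] for x,z in((-.045,.094),(.045,.094),(.045,.01),(-.045,.01))],(0,0,255))
    out.append(I)
cv2.imwrite("pics/r1.png",np.hstack(out))
E
```

```text
time_s: 19.15
tool_pos: [0.4275, -0.2112, 0.2148]
tool_rot: [-180.0, 0.0, 78.2]
wrist_force: [-0.2, 0.2, -3.5]
gripper_width: 0.0132
grip_force: 59.8
shift [-0.07 -0.01  1.1 ] turn [-0.    0.    0.01] now local -0.0177 0.0035 0.2148 F [-0.2  0.2 -3.5] w 0.0132 g 59.8 t 19.15
```

View pics/r1.png

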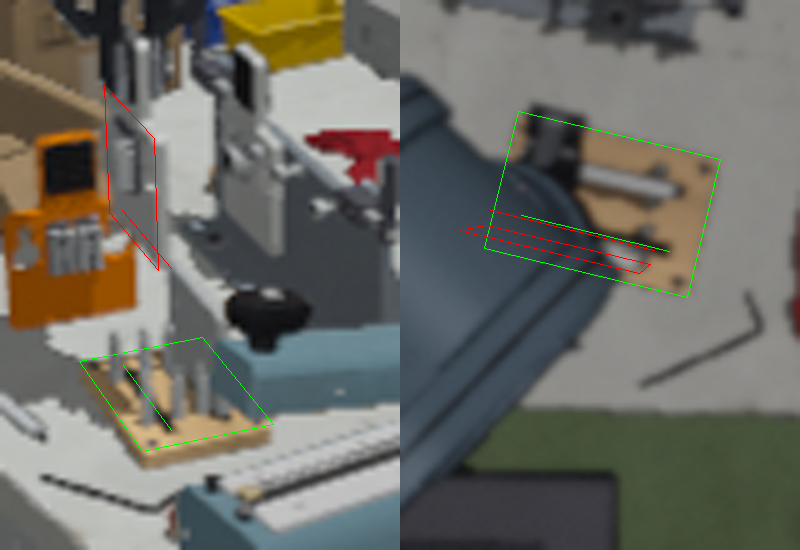

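In the side view the plate outline matches the carried plate at crop (130,180), and the slot line lies on the black slot at (148,400). In the top view the slot line lies on the visible slot end at (645,246). Descending to just above the pins, then into the slot in steps.

```bash
python3 -m jog '-0.07 0 0.3 0 0 0 0;0 0 0.4 0 0 0 0;0 0 0.4 0 0 0 0;0 0 0.2 0 0 0 0;0 0 0.1 0 0 0 0;0 0 0.1 0 0 0 0;0 0 0 0 0 0 0;0 0 0 0 0 0 0'; python3 go.py r -.018 0 .108 90; python3 -m jog '0 0 0.06 0 0 0 0;0 0 0.06 0 0 0 0;0 0 0.06 0 0 0 0;0 0 0.06 0 0 0 0;0 0 0.04 0 0 0 0;0 0 0 0 0 0 0;0 0 0 0 0 0 0;0 0 0 0 0 0 0'; python3 go.py r -.018 0 .108 90
```

```text
time_s: 20.05
tool_pos: [0.4272, -0.2148, 0.1403]
tool_rot: [179.9, 0.0, 78.2]
wrist_force: [-0.1, 0.1, -4.2]
gripper_width: 0.0134
grip_force: 59.9
shift [ 0.   -0.02  0.65] turn [0.01 0.   0.01] now local -0.0173 -0.0001 0.1403 F [-0.1  0.1 -4.2] w 0.0134 g 59.9 t 20.05
time_s: 20.85
tool_pos: [0.4269, -0.2146, 0.1259]
tool_rot: [180.0, 0.0, 78.2]
wrist_force: [-0.1, -0.5, -3.8]
gripper_width: 0.013
grip_force: 59.8
shift [ 0.   -0.01  0.36] turn [0.   0.   0.01] now local -0.0176 -0.0 0.1259 F [-0.1 -0.5 -3.8] w 0.013 g 59.8 t 20.85
```

```bash
python3 -m jog '0 0 0.06 0 0 0 0;0 0 0.06 0 0 0 0;0 0 0.06 0 0 0 0;0 0 0.06 0 0 0 0;0 0 0.04 0 0 0 0;0 0 0.03 0 0 0 0;0 0 0 0 0 0 0;0 0 0 0 0 0 0'; python3 go.py r -.018 0 .108 90
```

```text
time_s: 21.65
tool_pos: [0.4269, -0.2146, 0.1103]
tool_rot: [180.0, 0.0, 78.2]
wrist_force: [-0.4, -0.6, -4.1]
gripper_width: 0.0134
grip_force: 59.7
shift [ 0.   -0.01  0.05] turn [0.   0.   0.01] now local -0.0176 -0.0 0.1103 F [-0.4 -0.6 -4.1] w 0.0134 g 59.7 t 21.65
```

```bash
python3 -m jog '0 0 0.02 0 0 0 0;0 0 0.01 0 0 0 0;0 0 0.01 0 0 0 0;0 0 0 0 0 0 0;0 0 0 0 0 0 0;0 0 0 0 0 0 0;0 0 0 0 0 0 0;0 0 0 0 0 0 0'; python3 go.py r -.018 0 .108 90
```

```text
time_s: 22.45
tool_pos: [0.4268, -0.2146, 0.1083]
tool_rot: [180.0, 0.0, 78.2]
wrist_force: [0.1, 1.3, -4.3]
gripper_width: 0.0136
grip_force: 59.9
shift [-0.   -0.01  0.01] turn [0.   0.   0.01] now local -0.0177 0.0 0.1083 F [ 0.1  1.3 -4.3] w 0.0136 g 59.9 t 22.45
```

Not touching yet, so I'll keep lowering in 0.5 mm steps.

```bash
python3 -m jog '0 0 0.01 0 0 0 0;0 0 0.01 0 0 0 0;0 0 0 0 0 0 0;0 0 0 0 0 0 0;0 0 0.01 0 0 0 0;0 0 0 0 0 0 0;0 0 0 0 0 0 0;0 0 0 0 0 0 0'; python3 go.py r -.018 0 .108 90
```

```text
time_s: 23.25
tool_pos: [0.4272, -0.2147, 0.1082]
tool_rot: [179.9, -0.1, 78.2]
wrist_force: [-4.4, 3.9, 17.2]
gripper_width: 0.013
grip_force: 63.4
shift [ 0.   -0.02  0.  ] turn [ 0.01 -0.01  0.01] now local -0.0172 -0.0001 0.1082 F [-4.4  3.9 17.2] w 0.013 g 63.4 t 23.25
```

```bash
python3 -m jog '0 0 -0.02 0 0 0 0;0 0 0 0 0 0 0;0 0 0 0 0 0 0.25;0 0 0 0 0 0 0.35;0 0 0 0 0 0 0.5;0 0 0 0 0 0 0.5;0 0 0 0 0 0 0.6;0 0 0 0 0 0 0.6'; python3 -m jog '0 0 -0.2 0 0 0 0.6;0 0 -0.4 0 0 0 0.6;0 0 -0.6 0 0 0 0.6;0 0 -0.8 0 0 0 0.8;0 0 -0.8 0 0 0 0.8;0.5 0 -0.6 0 0 0 0.8;1 0 0 0 0 0 0.8;1 0 0 0 0 0 0.8'; python3 -m jog '1 0 0 0 0 0 0.8;1 0 0 0 0 0 0.8;1 0 0 0 0 0 0.8;1 0 0 0 0 0 0.8;1 0 0 0 0 0 0.8;1 0 0 0 0 0 0.8;0.5 0 0 0 0 0 0.8;0 0 0 0 0 0 0.8'
python3 - <<'E'
from h import *
o=[]
for cam,x0,y0,w,h in(("side",190,130,80,110),("top",175,135,80,110)):
    o.append(cv2.resize(get_image(cam)[y0:y0+h,x0:x0+w,::-1],None,fx=5,fy=5,interpolation=2))
cv2.imwrite("pics/end.png",np.hstack(o))
E
```

```text
time_s: 24.05
tool_pos: [0.4268, -0.2146, 0.1078]
tool_rot: [180.0, 0.0, 78.2]
wrist_force: [-0.0, -0.5, -1.1]
gripper_width: 0.0513
grip_force: 0.0
time_s: 24.85
tool_pos: [0.4529, -0.0916, 0.2796]
tool_rot: [179.8, -0.1, 78.1]
wrist_force: [0.6, -0.1, 0.2]
gripper_width: 0.0683
grip_force: 0.0
time_s: 25.65
tool_pos: [0.5182, 0.2308, 0.2778]
tool_rot: [180.0, -0.0, 78.6]
wrist_force: [-0.6, -0.4, -0.9]
gripper_width: 0.0684
grip_force: 0.0
```

View pics/end.png

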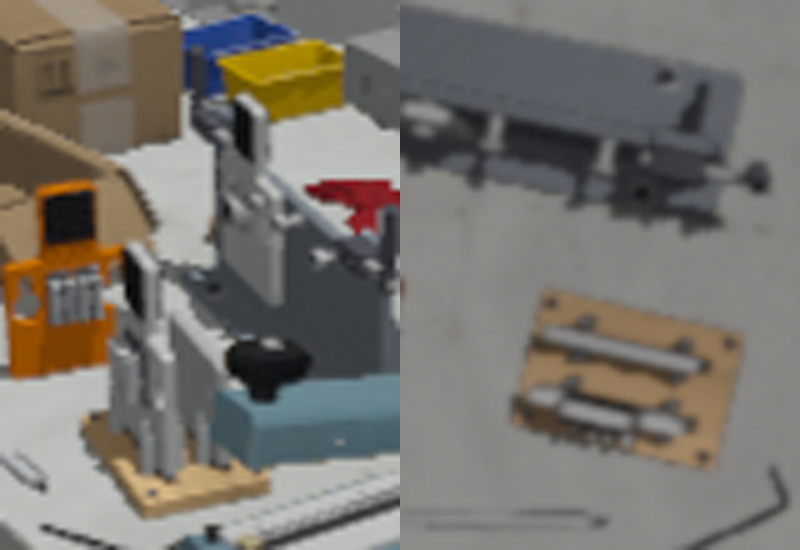

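The twin plate stands upright in the front slot (side crop 140,380; top crop 605,410). The blank is still behind it, the round plate still hangs at (245,200), and the bolt is drawn out at top crop (755,178). Handing in.

```bash
python3 -c "
from plant import *
print(job_done())"
```

```text
the job is handed in; nothing more can be done
None
```

The twin-die plate is off the board and standing upright, fully down in the rack's front slot; the round-nest plate still hangs, the plain plate is still in the rack, and I handed the job in at about 26 s.

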